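# Bed a plaster mould block down on its parallels in the vise

## Task

The plaster mould block is nipped in the vise but sits high on its two parallels, most of all beside the sliding jaw, so they still slide about loose underneath. Take the hand tamper and tap or press the block gently down - plaster chips - until it beds on both parallels and holds them tight, then stand the tamper upright on the bench again. Last, prove it by nudging the parallel beside the sliding jaw on its end with a fingertip: it must stay put, and both parallels must be left gripped under the block; leave the pots and the square alone.

Things in the scene. Friction and masses are not known exactly. Their poses are not given: they have to be found in the camera images.
- vise: cast-iron machine vise, 290 mm long, on a plywood packing board that lifts it 4 to 14 mm off the bench. Origin under its base (top of the board), midway between the jaws; x from sliding jaw to fixed jaw, y along the jaws, z up; yaw within 0.4 rad. Heights from the origin: bed 32 mm, jaw tops 72 mm. Jaws 100 mm wide, faces at x -45 and +45, backs at -87 and +87. Spindle and tommy bar to x -216, y 63, 61 high
- block_top (a point): middle of the top of the plaster mould block, 90 mm (vise x) by 84 mm (vise y) by 36 mm high, nipped between the jaws right over the vise origin, square to the vise. It starts 5 to 8 mm too high and leans: its sliding-jaw side (-x) is the higher, by 0.03 to 0.06 rad. Bedded, its top is level and 92 mm above the vise origin
- block: the same block, origin mid-underside. Jaw friction holds it: about 8 N from above shifts it down onto one parallel, then 12 to 16 N over the other parallel rocks that side down (over the middle it takes 27 N). When both bear, the push climbs steeply; 20 to 25 N over the sliding-jaw parallel jams it on both for good. Over 32 N chips it. Push about 32 mm off the middle in vise x
- parallel_sliding_mid (a point): centre (half-way up) of the steel parallel beside the sliding jaw: a bar 150 mm long (its y, along the jaws), 10 mm thick, 24 mm high, on edge on the vise bed at vise x -38 mm. Its ends stick out about 25 mm beyond the jaws and 33 mm beyond the block, in the clear. Loose, it slides endwise at 1 to 2 N; gripped, it stands a nudge of 3 to 5 N
- parallel_fixed_mid (a point): centre of the other, equal parallel, beside the fixed jaw at vise x +38 mm
- tamper_grip (a point): point on the axis of the hand tamper, 76 mm above its sole, on the handle: turned beech, standing upright on the bench to the left or right of the vise, 120 mm tall, about 0.25 kg; plain round handle 24 mm across from 40 to 106 mm above the sole, foot 34 mm across, flat rubber sole 29 mm across. z points up
- pot_a: unfired clay pot, 75 mm across, 71 mm high, origin under its foot; on the bench beside the vise, on the side where the tamper is not; leave it alone
- pot_b: unfired clay pot, 88 mm across, 84 mm high, beyond the vise on the left; leave it alone
- pot_c: unfired clay pot, 88 mm across, 84 mm high, beyond the vise on the right; leave it alone
- try_square: a try square lying flat on the bench on the robot's side of the vise, at the right: wooden stock 90 mm, steel blade 110 mm, 14 mm high; leave it alone
Not all that is in view belongs to the job. Leave any orange look-alike of the part that bears parallel_sliding_mid alone.

How it is judged:
By the outcome, as a careful person would: the job done as asked, in the order asked, and still so for the second after the job is handed in, with the robot touching nothing.
It also fails if it takes over 72 s, if anything falls off the work surface, if the arm or the gripper's body presses on something with over 40 N, if the wrist force passes 120 N, or if a joint passes its speed limit or range.

## Robot

A 6-joint arm with a two-finger parallel gripper is mounted at the origin on the work surface. World frame = base frame: x ahead of the robot, y to its left, z up, the work surface at z = 0. Lengths are in m, angles in rad, forces in N, time in s.
With the tool pointing down it reaches from about 0.3 to 0.825 m from the base axis. Payload 5.4 kg.
Tool frame: the origin (TCP) lies at the very end of the fingers, on their centre line; the grasp point (between the pads) lies 19 mm behind it; z points along the fingers, x is the direction in which the jaws open and shut, and the axes are right-handed (so a half turn about z gives the same grasp; the last joint's range is limited). The gripper opens to 92 mm and grips with 3 to 60 N. Pads are 20 mm wide; open, the fingers measure 128 mm over their backs; the gripper's body (75 mm by 189 mm) begins 69 mm behind the grasp point.
Start: joints at [0.904, 0.158, 1.597, -0, 1.386, -0.21], TCP at [0.254, 0.516, 0.215] pointing down, gripper open.
Joint ranges: [-2.91, 2.91], [-0.94, 2.29], [0.18, 2.7], [-1.29, 4.43], [0.17, 2.64], [-3, 3]. Speed limits (rad/s): [2.57, 2.57, 3.14, 3.14, 3.14, 3.14].

## Interface

Orientations are given as a rotation vector (axis times angle).
In Python, from workcell import bot gives the robot as it stands. Calls block until the motion is done:
- bot.goto(position, orientation): joint-space move of the TCP to a pose.
- bot.line_to(position, rot=None, max_speed=0.15): straight line of the TCP; rot=None keeps the orientation; max_speed is the mean speed in m/s.
- bot.set_joints(angles): joint-space move.
- bot.set_gripper(opening, newtons=None): opening from 0.0 (shut) to 1.0 (fully open); newtons is the grip in N (None keeps the last); returns when the fingers have stopped.
- bot.hold(seconds).
- bot.inverse_kinematics(position, orientation): joint angles nearest the present ones, or None.
- bot.read_camera(name): name is "side" or "top" or "wrist"; returns a dict with "pixels" (480x640x3 uint8, blue, green, red), "fx", "fy", "cx", "cy" (pixels), "R" (3x3) and "t" (3): a world point X has camera coordinates R X + t. Camera axes: x right, y down, z forward; pixel columns grow to the right and rows downward; lengths in m; the calibration is good to about 2 mm. A picture is of the moment at which its call begins. There is no depth.
A pose or a line that the arm cannot do raises bot.MotionError and nothing moves.
- bot.job_done(): hands the job in, once; it reports no verdict.
Readings, each from a call of its own:
- bot.current_clock(): time.
- bot.current_joints(): joint angles.
- bot.current_joint_vel(): joint speeds.
- bot.current_effort(): joint torques, N m.
- bot.current_ee_pos(): TCP position.
- bot.current_tool_rot(): TCP orientation.
- bot.current_contact_force(): force on the tool from outside, world axes, zero at the start.
- bot.current_ft_torque(): the same for the moment, N m.
- bot.current_opening(): opening from 0.0 (shut) to 1.0 (fully open).
Only numpy, scipy, OpenCV 4.12 (cv2) and the standard library are available. Lean on these libraries where they do the work, as an engineer would, in place of code of your own. Each camera call takes 0.05 s, during which the arm holds its last target.

## Working session

There is one attempt and no reset: what is moved stays moved. The work goes in short steps, each a Python script; the robot and the scene stay as the last script left them, time stands still between calls to the robot, and variables do not carry over. Pictures are saved under pics/ and viewed, and the job is handed in when it is done.

```bash
ls; mkdir -p pics
python3 - <<'E'
from workcell import bot
import cv2,numpy as np
print(bot.current_clock())
for n in("side","top","wrist"):
    c=bot.read_camera(n); cv2.imwrite(f"pics/{n}0.png",c["pixels"])
    print(n,c["fx"],c["cx"],c["cy"],np.round(c["R"],3).tolist(),np.round(c["t"],3), np.round(-np.array(c["R"]).T@c["t"],3))
print(bot.current_tool_rot(),bot.current_contact_force())
E
```

```text
pics
0.0
side 434.8430266743729 328.4623960430968 239.90311395577984 [[0.961, -0.275, -0.021], [-0.205, -0.66, -0.723], [0.186, 0.699, -0.691]] [-0.527  0.131  1.02 ] [ 0.344 -0.772  0.789]
top 525.9604088483857 313.82454767635693 246.4585614913933 [[-0.003, -1.0, -0.005], [-0.987, 0.004, -0.161], [0.161, 0.004, -0.987]] [-0.053  0.521  1.068] [ 0.342 -0.06   1.138]
wrist 428.4777872111526 323.38605213055337 236.272903812136 [[0.442, 0.897, -0.002], [0.865, -0.425, 0.267], [0.239, -0.119, -0.964]] [-0.574 -0.03   0.391] [0.186 0.549 0.384]
[ 2.66622752e+00  1.66060236e+00 -2.09505451e-03] [ 0.23386644  0.17138478 -0.99222473]
```

View pics/side0.png

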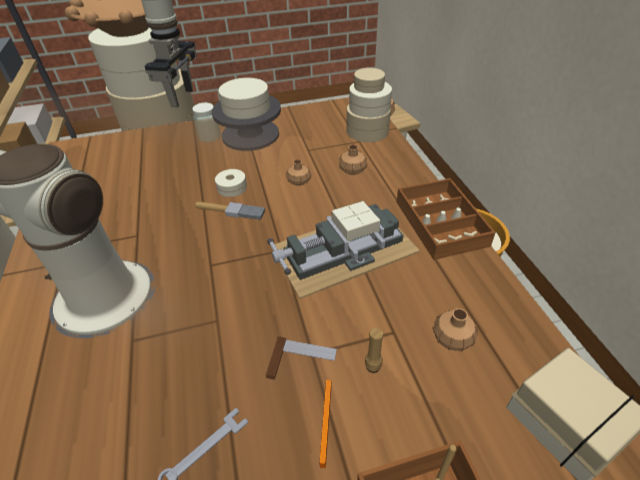

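View pics/top0.png

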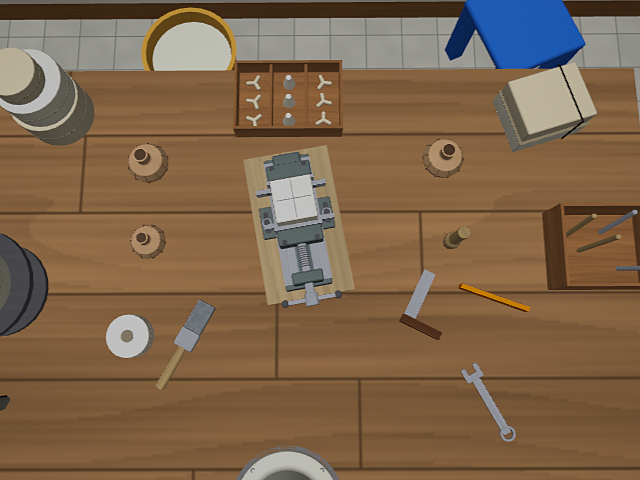

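View pics/wrist0.png

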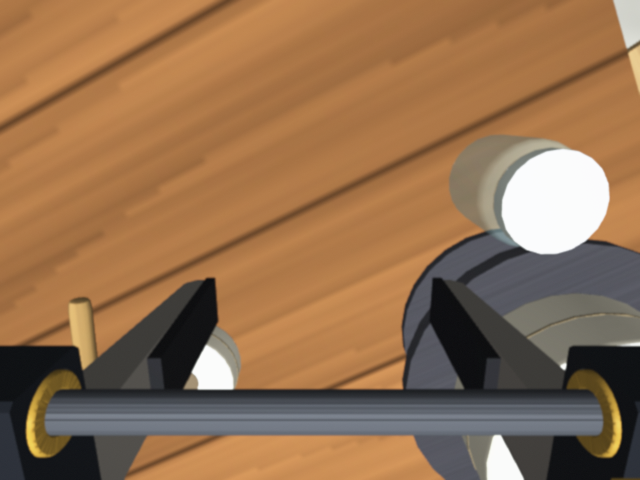

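The side and top views agree. The vise is at top (300,215) with its sliding jaw towards the robot, and the block is at (295,197). The orange look-alike bar is at (495,297). Tamper candidates are the upright turned handle at top (457,238) / side (375,350), and the handles lying in the tray at top (580,225) and (598,242) / side (448,460). The upright one is right.

Run:
```python
import cv2
t=cv2.imread("pics/top0.png");s=cv2.imread("pics/side0.png")
cv2.imwrite("pics/top0c.png",cv2.resize(t[140:315,235:365],None,fx=4.5*.75,fy=4.5*.75,interpolation=cv2.INTER_CUBIC))
cv2.imwrite("pics/side0c.png",cv2.resize(s[190:300,260:425],None,fx=4.8,fy=4.8,interpolation=cv2.INTER_CUBIC))
a=cv2.resize(t[210:270,425:495],None,fx=5,fy=5,interpolation=cv2.INTER_CUBIC)
b=cv2.resize(s[320:380,340:410],None,fx=5,fy=5,interpolation=cv2.INTER_CUBIC)
cv2.imwrite("pics/tamp0c.png",cv2.hconcat([a,b]))
```

```text
(no output)
```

View pics/top0c.png

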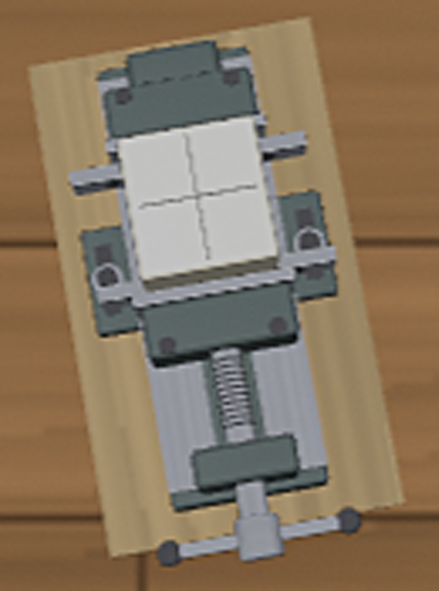

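View pics/side0c.png

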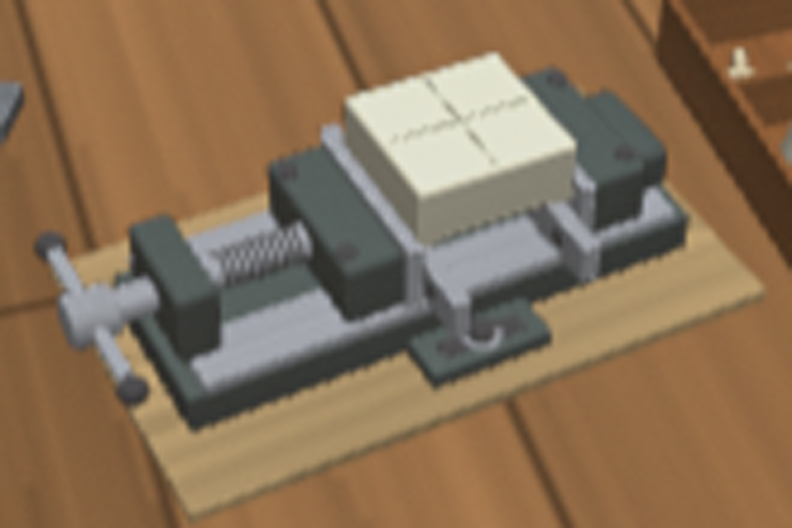

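View pics/tamp0c.png

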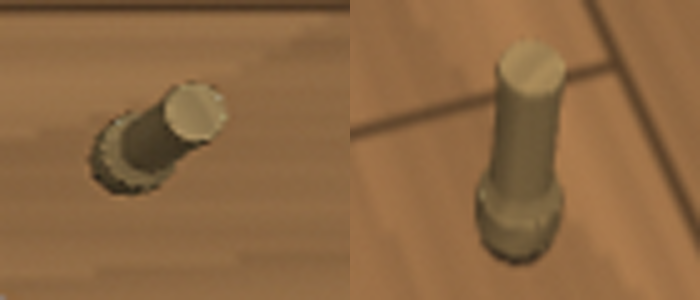

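```bash
cat > h.py <<'E'
from workcell import bot
import cv2,numpy as np
from scipy.spatial.transform import Rotation as Ro
from scipy.optimize import least_squares
def cam(n):
    c=bot.read_camera(n); c={k:(np.array(v) if k in('R','t') else v) for k,v in c.items()}; return c
def proj(c,X):
    p=np.atleast_2d(X)@c['R'].T+c['t']; return np.c_[c['fx']*p[:,0]/p[:,2]+c['cx'],c['fy']*p[:,1]/p[:,2]+c['cy']]
def tri(cs,uv,x0=(.5,0,.05)):
    return least_squares(lambda X:np.concatenate([proj(c,X)[0]-p for c,p in zip(cs,uv)]),x0)
def fit_vise(obs, p0=(.55,0,.009,-.15,.006,-.045,0,0)):
    # obs: (cam,kind,(x,y,z mm),uv)
    def pt(p,k,l):
        l=np.array(l,float)/1000
        if k=='B': l=np.array([l[0]+p[5]*0.0, l[1], .092+p[4]+p[5]*l[0]])
        if k=='S': l[1]+=p[6]
        if k=='F': l[1]+=p[7]
        c,s=np.cos(p[3]),np.sin(p[3])
        return np.array([p[0]+c*l[0]-s*l[1],p[1]+s*l[0]+c*l[1],p[2]+l[2]])
    def r(p):
        return np.concatenate([proj(c,pt(p,k,l))[0]-uv for c,k,l,uv in obs])
    return least_squares(r,p0,loss='soft_l1'),r
E
python3 - <<'E'
from h import *
T=cam('top');S=cam('side')
t=lambda x,y:np.array([235+x/3.375-.35,140+y/3.375-.35]); s=lambda x,y:np.array([260+x/4.8-.4,190+y/4.8-.4])
o=[(T,'B',(45,42,0),t(118,137)),(T,'B',(45,-42,0),t(258,113)),(T,'B',(-45,-42,0),t(277,262)),(T,'B',(-45,42,0),t(143,278)),(T,'B',(0,0,0),t(197,196)),
(S,'B',(-45,42,0),s(345,98)),(S,'B',(45,42,0),s(498,54)),(S,'B',(45,-42,0),s(577,150)),(S,'B',(-45,-42,0),s(418,196)),(S,'B',(0,0,0),s(458,122)),
(S,'S',(-33,-75,56),s(470,290)),(S,'S',(-33,-75,32),s(468,336)),(S,'F',(33,-75,56),s(578,250)),(S,'F',(43,-75,56),s(600,240)),(S,'F',(43,-75,32),s(597,276)),
(T,'S',(-38,-75,56),t(337,253)),(T,'F',(38,-75,56),t(307,140)),(T,'F',(38,75,56),t(70,179)),(T,'S',(-38,75,56),t(95,292))]
f,r=fit_vise(o); print(np.round(f.x,4)); print(np.round(r(f.x).reshape(-1,2),1).tolist())
q=tri([T,S],[(464.1,231.9),(375.7,333.3)]); print('tamper top',q.x,q.fun)
# sole centre: bottom ellipse approx
q=tri([T,S],[(464.,285.),(400,430)]); 
for nm,a,b in [('pot_a',(147,241),(298,172)),('pot_b',(148,162),(353,158)),('pot_c',(443,158),(456,328))]:
    q=tri([T,S],[a,b]); print(nm,q.x.round(3),q.fun.round(1))
E
```

```text
[ 0.6113 -0.0151  0.0083  0.1676  0.0045 -0.0518 -0.0023  0.0027]
[[0.3, -0.3], [-0.6, -0.0], [1.3, -2.2], [-0.3, 0.1], [0.8, -0.3], [-1.5, -0.0], [-1.1, 0.2], [-0.6, -0.2], [-1.0, 0.3], [-0.7, 0.2], [-0.5, 1.7], [-0.3, -0.8], [0.3, -0.1], [-0.6, 0.7], [-0.7, 0.3], [-0.4, -1.1], [-0.2, -1.8], [-0.2, -1.6], [0.4, -0.6]]
tamper top [ 0.5384794  -0.3526756   0.11477624] [ 0.07043517 -0.71015798 -0.63198276  0.18959408]
pot_a [0.537 0.3   0.036] [ 0.1 -0.8 -1.1  0.3]
pot_b [0.709 0.302 0.049] [ 0.2 -1.3 -1.7  0.6]
pot_c [ 0.721 -0.338  0.034] [ 0.3 -2.  -1.8  0.6]
```

```bash
cat >> h.py <<'E'
def rot(phi):
    x=np.array([np.cos(phi),np.sin(phi),0]);z=np.array([0,0,-1.]);y=np.cross(z,x)
    return Ro.from_matrix(np.c_[x,y,z]).as_rotvec()
E
python3 - <<'E'
from h import *
W=cam('wrist'); R=Ro.from_rotvec(bot.current_tool_rot()).as_matrix(); p=np.array(bot.current_ee_pos())
print('tool x',R[:,0],'cam in tool',R.T@(-W['R'].T@W['t']-p),'cam dir',R.T@W['R'][2])
yw=.1676
for phi in [yw+k*np.pi/4 for k in range(-4,5)]:
    for q in [(.538,-.353,.06),(.58,-.02,.165),(.58,-.1,.05)]:
        j=bot.inverse_kinematics(q,rot(phi)); print(round(phi,2),q,None if j is None else np.round(j,2))
E
```

```text
tool x [ 4.41073497e-01  8.97470791e-01 -5.90917766e-04] cam in tool [-0.00031725 -0.0747495  -0.17020791] cam dir [-3.29027458e-04  2.67286165e-01  9.63617143e-01]
-2.97 (0.538, -0.353, 0.06) [-0.77  0.48  1.51 -0.    1.15  2.21]
-2.97 (0.58, -0.02, 0.165) [-0.24  0.21  1.63 -0.    1.29  2.73]
-2.97 (0.58, -0.1, 0.05) [-0.38  0.37  1.69 -0.    1.08  2.6 ]
-2.19 (0.538, -0.353, 0.06) [-0.77  0.48  1.51 -0.    1.15  1.42]
-2.19 (0.58, -0.02, 0.165) [-0.24  0.21  1.63 -0.    1.29  1.95]
-2.19 (0.58, -0.1, 0.05) [-0.38  0.37  1.69 -0.    1.08  1.81]
-1.4 (0.538, -0.353, 0.06) [-0.77  0.48  1.51 -0.    1.15  0.64]
-1.4 (0.58, -0.02, 0.165) [-0.24  0.21  1.63 -0.    1.29  1.16]
-1.4 (0.58, -0.1, 0.05) [-0.38  0.37  1.69 -0.    1.08  1.03]
-0.62 (0.538, -0.353, 0.06) [-0.77  0.48  1.51 -0.    1.15 -0.15]
-0.62 (0.58, -0.02, 0.165) [-0.24  0.21  1.63 -0.    1.29  0.38]
-0.62 (0.58, -0.1, 0.05) [-0.38  0.37  1.69 -0.    1.08  0.24]
0.17 (0.538, -0.353, 0.06) [-0.77  0.48  1.51  0.    1.15 -0.94]
0.17 (0.58, -0.02, 0.165) [-0.24  0.21  1.63  0.    1.29 -0.41]
0.17 (0.58, -0.1, 0.05) [-0.38  0.37  1.69  0.    1.08 -0.54]
0.95 (0.538, -0.353, 0.06) [-0.77  0.48  1.51 -0.    1.15 -1.72]
0.95 (0.58, -0.02, 0.165) [-0.24  0.21  1.63 -0.    1.29 -1.2 ]
0.95 (0.58, -0.1, 0.05) [-0.38  0.37  1.69 -0.    1.08 -1.33]
1.74 (0.538, -0.353, 0.06) [-0.77  0.48  1.51 -0.    1.15 -2.51]
1.74 (0.58, -0.02, 0.165) [-0.24  0.21  1.63 -0.    1.29 -1.98]
1.74 (0.58, -0.1, 0.05) [-0.38  0.37  1.69 -0.    1.08 -2.11]
2.52 (0.538, -0.353, 0.06) [-0.77  0.48  1.51  0.    1.15  2.99]
2.52 (0.58, -0.02, 0.165) [-0.24  0.21  1.63 -0.    1.29 -2.77]
2.52 (0.58, -0.1, 0.05) [-0.38  0.37  1.69 -0.    1.08 -2.9 ]
3.31 (0.538, -0.353, 0.06) [-0.77  0.48  1.51  0.    1.15  2.21]
3.31 (0.58, -0.02, 0.165) [-0.24  0.21  1.63  0.    1.29  2.73]
3.31 (0.58, -0.1, 0.05) [-0.38  0.37  1.69  0.    1.08  2.6 ]
```

Run:
```python
from h import *
bot.goto((.605,.03,.30),rot(.168)); W=cam('wrist'); cv2.imwrite('pics/w1.png',W['pixels']); np.save('w1.npy',W,allow_pickle=True)
print(bot.current_clock())
bot.goto((.540,-.330,.24),rot(.168)); W=cam('wrist'); cv2.imwrite('pics/w2.png',W['pixels']); np.save('w2.npy',W,allow_pickle=True)
print(bot.current_clock(),bot.current_ee_pos())
```

```text
2.5167
3.95 [ 0.54081871 -0.32880128  0.24044793]
```

View pics/w1.png

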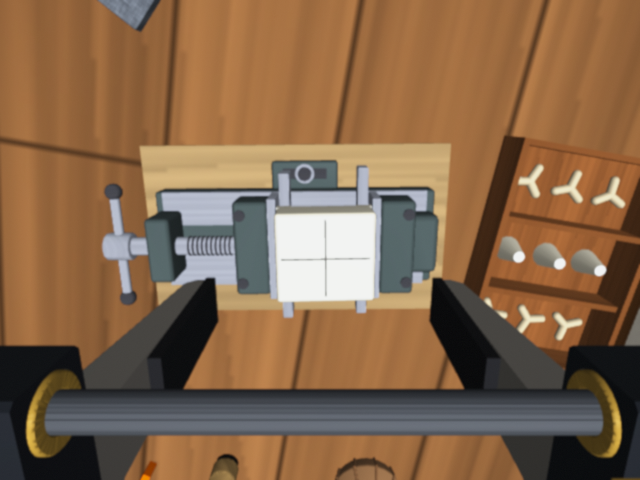

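View pics/w2.png

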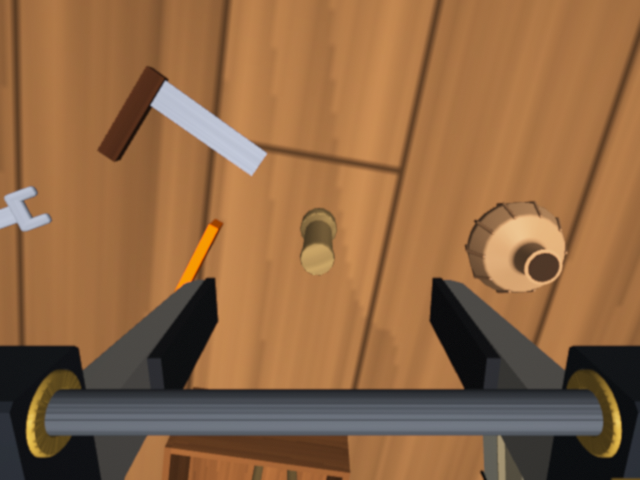

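w1 shows the block top spanning about (275,210)-(378,302) with both parallels sticking out past the jaws. w2 shows the tamper's top face at (317,260), upright, with the orange bar at (200,255) outside the grasp area.

Run:
```python
from h import *
W=np.load('w1.npy',allow_pickle=True).item()
cv2.imwrite('pics/w1c.png',cv2.resize(W['pixels'][155:325,225:425],None,fx=3.9,fy=3.5,interpolation=cv2.INTER_CUBIC))
W=np.load('w2.npy',allow_pickle=True).item()
cv2.imwrite('pics/w2c.png',cv2.resize(W['pixels'][200:285,280:360],None,fx=7,fy=7,interpolation=cv2.INTER_CUBIC))
```

```text
(no output)
```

View pics/w1c.png

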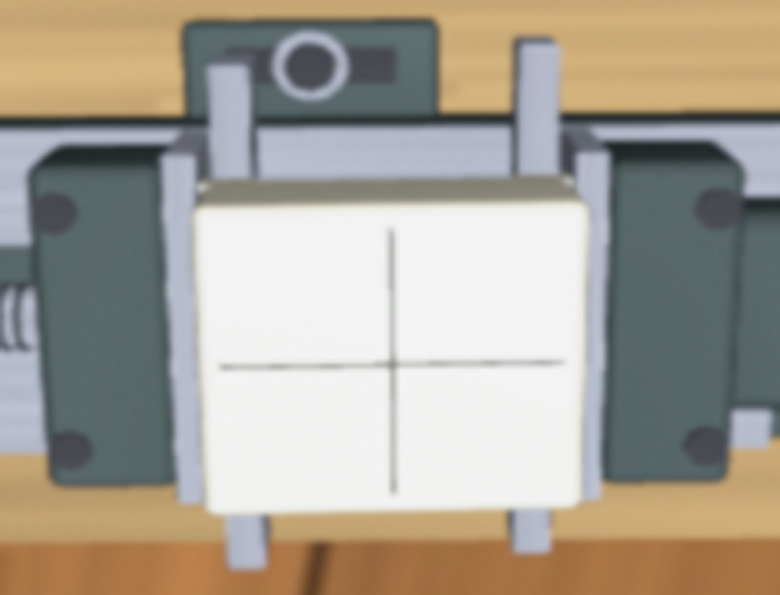

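View pics/w2c.png

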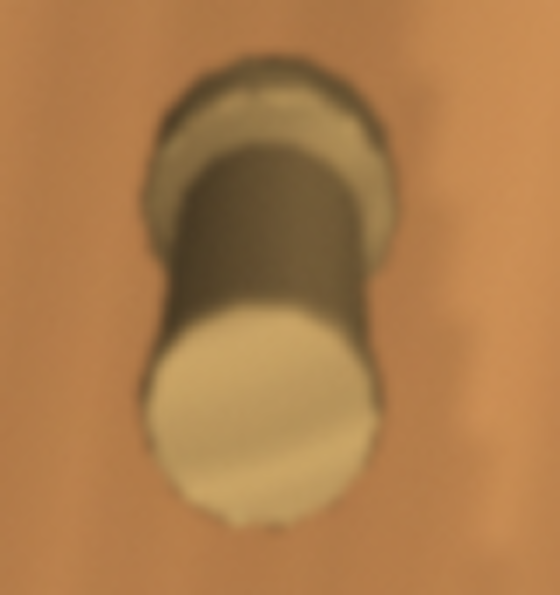

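Run:
```python
from h import *
W2=np.load('w2.npy',allow_pickle=True).item();W=np.load('w1.npy',allow_pickle=True).item()
c=W2; d=c['R'].T@np.array([(317-c['cx'])/c['fx'],(258.9-c['cy'])/c['fy'],1]); o=-c['R'].T@c['t']; print('tamper',o+d*(.12-o[2])/d[2])
d=c['R'].T@np.array([(280+270/7-c['cx'])/c['fx'],(200+195/7-c['cy'])/c['fy'],1]);print('foot@~12mm',o+d*(.012-o[2])/d[2])
T=cam('top');S=cam('side')
t=lambda x,y:np.array([235+x/3.375-.35,140+y/3.375-.35]); s=lambda x,y:np.array([260+x/4.8-.4,190+y/4.8-.4]); w=lambda x,y:np.array([225+x/3.9-.35,155+y/3.5-.35])
o=[(T,'B',(45,42,0),t(118,137)),(T,'B',(45,-42,0),t(258,113)),(T,'B',(-45,-42,0),t(277,262)),(T,'B',(-45,42,0),t(143,278)),(T,'B',(0,0,0),t(197,196)),
(S,'B',(-45,42,0),s(345,98)),(S,'B',(45,42,0),s(498,54)),(S,'B',(45,-42,0),s(577,150)),(S,'B',(-45,-42,0),s(418,196)),(S,'B',(0,0,0),s(458,122)),
(S,'S',(-33,-75,56),s(470,290)),(S,'S',(-33,-75,32),s(468,336)),(S,'F',(33,-75,56),s(578,250)),(S,'F',(43,-75,56),s(600,240)),(S,'F',(43,-75,32),s(597,276)),
(T,'S',(-38,-75,56),t(337,253)),(T,'F',(38,-75,56),t(307,140)),(T,'F',(38,75,56),t(70,179)),(T,'S',(-38,75,56),t(95,292)),
(W,'B',(-45,42,0),w(195,207)),(W,'B',(45,42,0),w(587,203)),(W,'B',(45,-42,0),w(580,506)),(W,'B',(-45,-42,0),w(208,513)),(W,'B',(0,0,0),w(392,364)),
(W,'S',(-38,75,56),w(229,65)),(W,'S',(-38,-75,56),w(247,569)),(W,'F',(38,75,56),w(537,41)),(W,'F',(38,-75,56),w(531,551))]
f,r=fit_vise(o); print(np.round(f.x,4)); print(np.round(r(f.x).reshape(-1,2),1).tolist())
f,r=fit_vise(o[19:]); print(np.round(f.x,4)); print(np.round(r(f.x).reshape(-1,2),1).tolist())
```

```text
tamper [ 0.54036287 -0.35200021  0.12      ]
foot@~12mm [ 0.54115506 -0.35674184  0.012     ]
[ 0.6133 -0.0153  0.0076  0.1729  0.0039 -0.0398 -0.0029  0.0026]
[[0.3, -1.0], [-0.6, -0.9], [1.5, -3.1], [-0.0, -0.6], [0.9, -1.1], [-0.8, 0.5], [-0.5, 0.2], [0.2, -0.2], [-0.0, 0.8], [0.1, 0.5], [0.7, 1.9], [0.8, -0.5], [1.2, -0.1], [0.2, 0.7], [0.2, 0.3], [0.0, -2.2], [-0.2, -2.8], [-0.1, -2.2], [0.9, -1.4], [-2.6, -0.9], [-0.2, -1.1], [-1.0, 0.7], [-2.7, 0.7], [-1.3, -0.8], [0.0, -0.9], [-0.4, -0.1], [1.5, -0.3], [0.0, -0.1]]
[ 0.6145 -0.0177  0.0059  0.1809 -0.0015 -0.0061 -0.001   0.0042]
[[-0.9, 0.2], [-0.6, 0.1], [-0.5, 0.5], [-0.4, -0.2], [-0.5, -0.6], [0.4, -0.1], [1.1, 0.1], [1.5, 0.2], [1.1, -0.2]]
```

Run:
```python
from h import *
PHI=.175
bot.goto((.5405,-.3525,.16),rot(PHI)); bot.line_to((.5405,-.3525,.057),max_speed=.12)
print(bot.current_contact_force())
bot.set_gripper(0.0,45); print('open',bot.current_opening()*92, bot.current_contact_force(),bot.current_ee_pos())
bot.line_to((.5405,-.3525,.075),max_speed=.06); print(bot.current_contact_force(),bot.current_opening()*92)
bot.line_to((.5405,-.3525,.19),max_speed=.12)
W=cam('wrist'); cv2.imwrite('pics/w3.png',W['pixels']); S=cam('side'); cv2.imwrite('pics/s3.png',S['pixels'][150:400,220:520])
print(bot.current_clock(),bot.current_contact_force())
```

```text
[ 0.04983092 -0.17269145  0.29732745]
open 23.213827322540123 [-0.57817442  0.44989584  0.18382112] [ 0.54041992 -0.35250096  0.05697536]
[-0.4251037   0.57073184 -2.50353388] 23.158306372191603
8.1833 [-0.15194307 -0.29770716 -1.20889074]
```

View pics/w3.png

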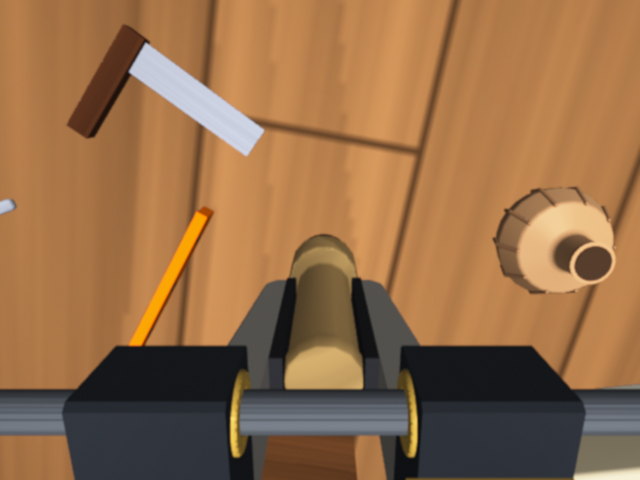

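View pics/s3.png

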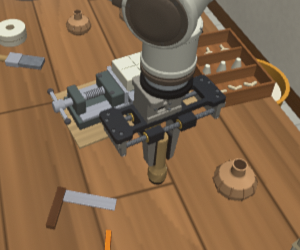

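```bash
cat >> h.py <<'E'
PHI=.175; V0=np.array([.613,-.015])
def vw(x,y,z=0):
    c,s=np.cos(PHI),np.sin(PHI); return np.array([V0[0]+(c*x-s*y)/1e3,V0[1]+(s*x+c*y)/1e3,z])
def force(n=5,dt=.02):
    a=[]
    for i in range(n): a.append(bot.current_contact_force()); bot.hold(dt)
    return np.mean(a,0)
E
python3 - <<'E'
from h import *
bot.line_to((.5405,-.3525,.215),max_speed=.2)
P=vw(-32,0,.215); bot.goto(P,rot(PHI)); P[2]=.172; bot.line_to(P,max_speed=.12); bot.hold(.2)
F0=force(8); np.save('F0.npy',F0); print(bot.current_clock(),F0, bot.current_ee_pos())
W=cam('wrist'); cv2.imwrite('pics/w4.png',W['pixels']);S=cam('side');T=cam('top')
cv2.imwrite('pics/s4.png',cv2.hconcat([cv2.resize(S['pixels'][160:290,260:420],None,fx=2.4,fy=2.4),cv2.resize(T['pixels'][140:270,235:395],None,fx=2.4,fy=2.4)]))
while P[2]>.155:
    P[2]-=.0007; bot.line_to(P,max_speed=.02); F=force(3,.01)-F0
    print(round(P[2],4),round(bot.current_ee_pos()[2],4),F.round(1))
    if F[2]>3: break
print(bot.current_clock())
E
```

```text
10.5667 [ 0.07640166  0.18437136 -2.88771198] [ 0.58187825 -0.020611    0.17272034]
0.1713 0.1712 [-0.1  0.3  0.4]
0.1706 0.1705 [-0.2 -0.4  0.1]
0.1699 0.1698 [ 0.2 -0.6  0.2]
0.1692 0.1692 [0.4 0.2 0.1]
0.1685 0.1685 [-0.3  0.2  0. ]
0.1678 0.1677 [ 0.4 -0.3  0. ]
0.1671 0.167 [-0.2 -0.3  0.2]
0.1664 0.1663 [ 0.  -0.7  0. ]
0.1657 0.1657 [ 0.1 -0.2  0.4]
0.165 0.165 [-0.2 -0.6 -0.1]
0.1643 0.1642 [-0.4 -0.2 -0. ]
0.1636 0.1635 [ 0.3 -0.5  0.7]
0.1629 0.1631 [-0.4  0.2  2. ]
0.1622 0.1628 [-1.3 -0.1  6.6]
14.5667
```

View pics/w4.png

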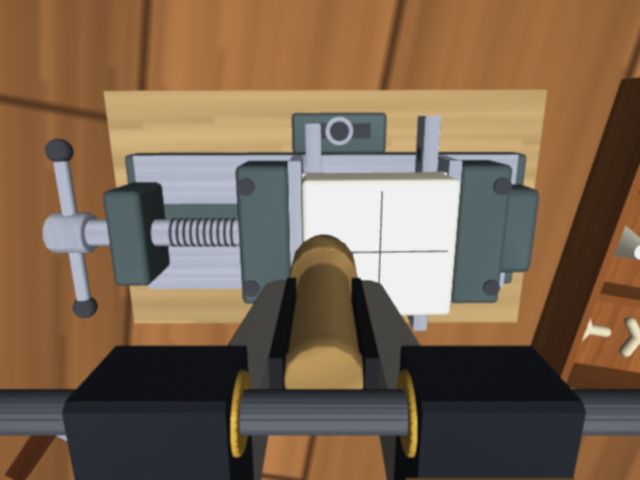

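View pics/s4.png

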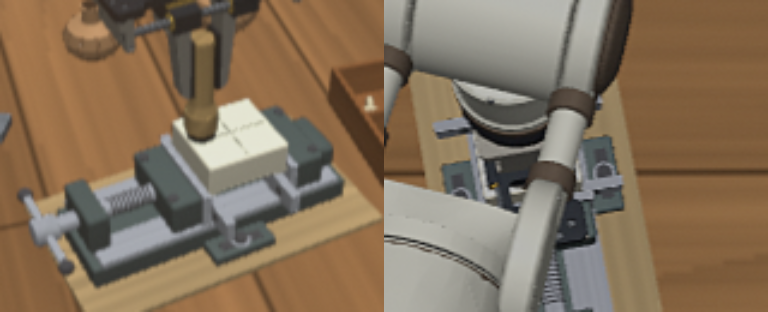

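Run:
```python
from h import *
F0=np.load('F0.npy'); P=vw(-32,0,.1622)
while P[2]>.150:
    P[2]-=.0005; bot.line_to(P,max_speed=.02); F=force(3,.01)-F0
    print(round(P[2],4),round(bot.current_ee_pos()[2],4),F.round(1))
    if F[2]>17.5: break
print(bot.current_clock(),bot.current_opening()*92)
```

```text
0.1617 0.1621 [-1.9  0.   7.9]
0.1612 0.1614 [-1.8 -0.2  7.3]
0.1607 0.1608 [-1.1  0.3  7. ]
0.1602 0.1602 [-0.6 -0.2  7.2]
0.1597 0.1597 [-0.4  0.6  6.6]
0.1592 0.1592 [-0.4  0.3  7.2]
0.1587 0.1587 [-0.   0.   7.7]
0.1582 0.1582 [ 0.5 -0.   7.3]
0.1577 0.158 [-0.3 -0.3  8.4]
0.1572 0.1578 [-0.1 -0.3  9.9]
0.1567 0.1576 [-1.4 -0.5 11.6]
0.1562 0.1572 [-1.9 -0.1 12.4]
0.1557 0.1567 [-2.4 -0.  13. ]
0.1552 0.1562 [-3.  -0.2 13.5]
0.1547 0.1557 [-4.1 -0.2 13.6]
0.1542 0.1553 [-4.  -0.2 14.5]
0.1537 0.1551 [-5.5 -0.3 16.6]
0.1532 0.155 [-5.9  0.5 18.3]
19.5167 23.276169048001897
```

Run:
```python
from h import *
F0=np.load('F0.npy'); P=vw(-32,0,.1532)
while P[2]>.149:
    P[2]-=.0003; bot.line_to(P,max_speed=.01); F=force(3,.01)-F0
    print(round(P[2],4),round(bot.current_ee_pos()[2],4),F.round(1))
    if F[2]>26: break
print(bot.current_clock(),bot.current_opening()*92)
bot.hold(.3); print(force(5)-F0)
```

```text
0.1529 0.155 [-6.1  0.2 19.2]
0.1526 0.1549 [-6.6  0.2 20.7]
0.1523 0.1548 [-7.8 -0.2 22.1]
0.152 0.1548 [-8.2  0.3 22.5]
0.1517 0.1547 [-8.7 -0.  23.9]
0.1514 0.1547 [-8.8  0.3 25.2]
0.1511 0.1546 [-9.6  0.4 26.4]
21.4417 24.052336671944975
[-9.85209627  0.48788311 26.25299834]
```

Run:
```python
from h import *
P=vw(-32,0,.156);bot.line_to(P,max_speed=.02);P[2]=.175;bot.line_to(P,max_speed=.1); bot.hold(.1)
print(force(4)-np.load('F0.npy'),bot.current_opening()*92)
P=vw(-32,60,.215);bot.line_to(P,max_speed=.2)
W=cam('wrist'); cv2.imwrite('pics/w5.png',W['pixels']);S=cam('side')
cv2.imwrite('pics/s5.png',cv2.resize(S['pixels'][130:290,240:430],None,fx=3.9,fy=3.7,interpolation=cv2.INTER_CUBIC))
print(bot.current_clock())
```

```text
[-0.10017728  0.04397862 -0.22008291] 23.25124330356603
23.3333
```

View pics/w5.png

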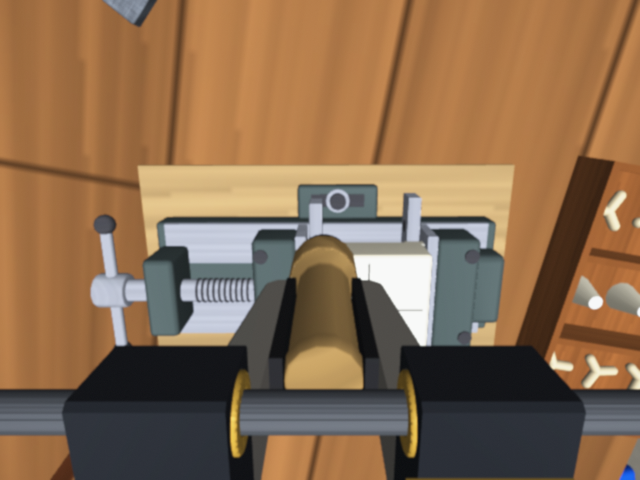

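View pics/s5.png

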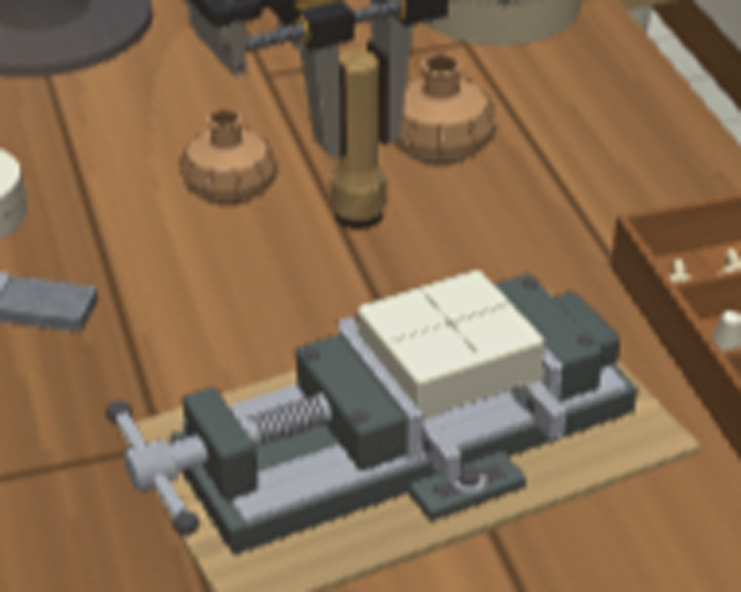

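The block now sits lower and level with no chips, and the side crop shows the tamper upright in the grip. Next I set it back where it stood.

Run:
```python
from h import *
F0=np.load('F0.npy')
X=np.array([.5405,-.3525,.215]); bot.goto(X,rot(PHI)); X[2]=.064; bot.line_to(X,max_speed=.12); bot.hold(.1)
F1=force(4); 
while X[2]>.054:
    X[2]-=.001; bot.line_to(X,max_speed=.03); F=force(3,.01)-F1; print(round(X[2],4),F.round(1))
    if F[2]>2.5: break
bot.set_gripper(.35); bot.hold(.1); bot.set_gripper(1.0); print(bot.current_contact_force())
X[2]=.17; bot.line_to(X,max_speed=.15); bot.hold(.1)
X[1]+=.02; X[2]=.24; bot.line_to(X,max_speed=.2)
W=cam('wrist'); cv2.imwrite('pics/w6.png',W['pixels'][100:400]);S=cam('side')
cv2.imwrite('pics/s6.png',cv2.resize(S['pixels'][290:400,330:420],None,fx=4,fy=4,interpolation=cv2.INTER_CUBIC))
print(bot.current_clock())
```

```text
0.063 [-0.4  0.2  0.7]
0.062 [ 0.4 -0.   0.4]
0.061 [-0.  -0.5  0. ]
0.06 [ 0.1 -0.6  1.1]
0.059 [ 0.2 -0.5  0.3]
0.058 [0.6 0.2 0.6]
0.057 [ 0.1 -0.2  0.8]
0.056 [-1.9  1.6  8. ]
[-0.35704386  1.23479525 -0.05485758]
31.6083
```

View pics/w6.png

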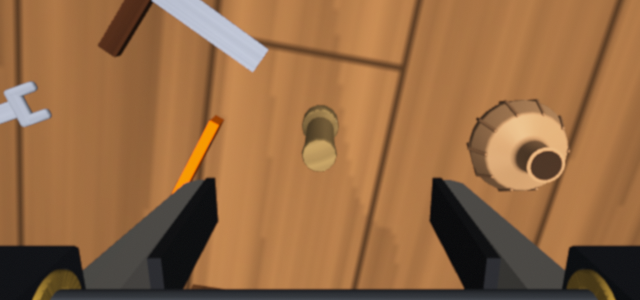

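View pics/s6.png

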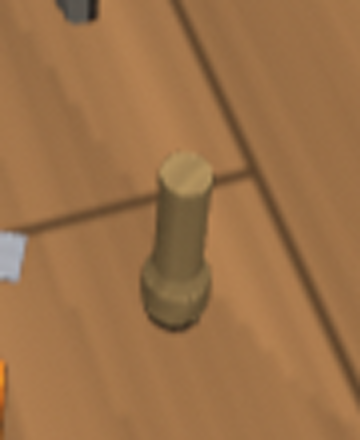

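Run:
```python
from h import *
bot.set_gripper(0.0,20)
bot.goto(vw(-38,-125,.17),rot(PHI)); S=cam('side'); W=cam('wrist'); np.save('s7.npy',S,allow_pickle=True);np.save('w7.npy',W,allow_pickle=True)
cv2.imwrite('pics/w7.png',W['pixels']);cv2.imwrite('pics/s7.png',cv2.resize(S['pixels'][160:310,255:425],None,fx=4,fy=4,interpolation=cv2.INTER_CUBIC))
print(bot.current_clock(),bot.current_opening())
```

```text
33.9 0.002689445895536763
```

View pics/w7.png

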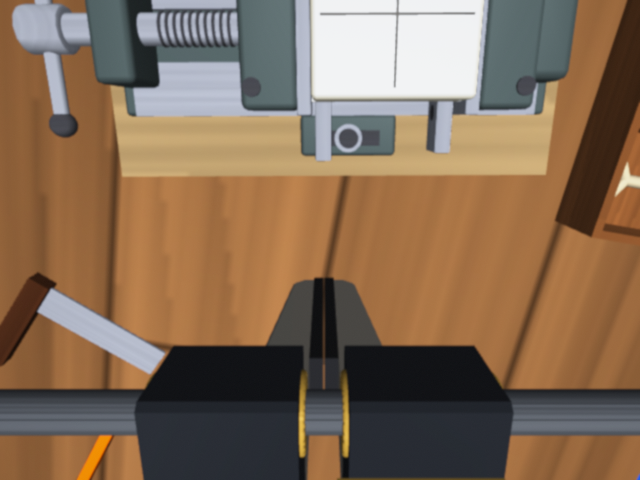

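View pics/s7.png

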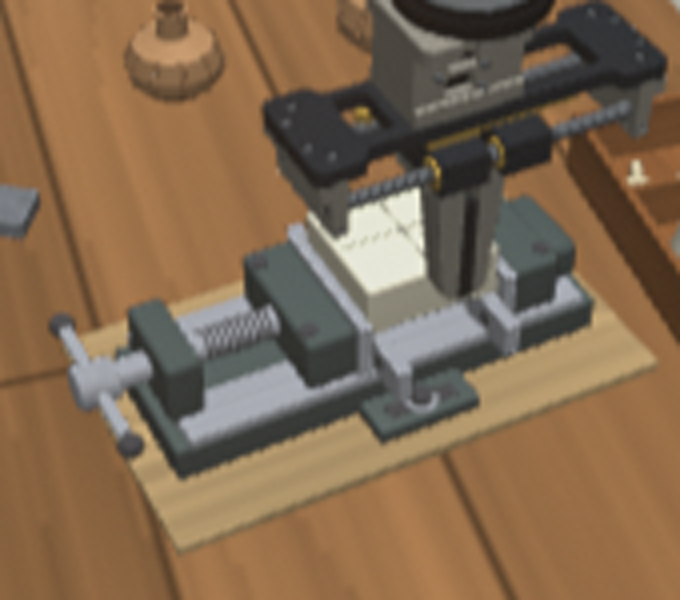

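Run:
```python
from h import *
c=np.load('w7.npy',allow_pickle=True).item()
d=c['R'].T@np.array([(323.5-c['cx'])/c['fx'],(161-c['cy'])/c['fy'],1]); o=-c['R'].T@c['t']; X=o+d*(.0636-o[2])/d[2]
dx=X[:2]-V0; e=np.array([[np.cos(PHI),np.sin(PHI)],[-np.sin(PHI),np.cos(PHI)]])@dx*1e3; print('end in vise',e)
n=np.array([-np.sin(PHI),np.cos(PHI)])
bot.line_to(vw(-38,-115,.14),max_speed=.15); bot.line_to(vw(-38,-115,.053),max_speed=.08); bot.hold(.15)
F0=force(8); np.save('F2.npy',F0); y=-98.; bot.line_to(vw(-38,y,.053),max_speed=.05)
while y<-80:
    y+=.6; bot.line_to(vw(-38,y,.053),max_speed=.02); F=force(4,.01)-F0; f=-F[:2]@n
    p=np.array(bot.current_ee_pos()); print(round(y,1),round(float((p[:2]-V0)@n*1e3),2),round(float(f),2),F.round(1))
    if f>2: break
print(bot.current_clock())
```

```text
end in vise [-37.34766432 -79.21845893]
-97.4 -97.59 -0.33 [-0.3  0.3  0.3]
-96.8 -96.82 -0.2 [-0.3  0.2 -0.2]
-96.2 -96.17 -0.33 [-0.6  0.2  0. ]
-95.6 -95.59 -0.26 [0.1 0.3 0.1]
-95.0 -94.99 -0.21 [-0.1  0.2  0.1]
-94.4 -94.37 0.07 [ 0.1 -0.1  0.2]
-93.8 -93.79 -0.03 [-0.3 -0.   0. ]
-93.2 -93.16 -0.17 [-0.4  0.1 -0.8]
-92.6 -92.57 -0.36 [-0.2  0.3  0.1]
-92.0 -91.97 0.17 [ 0.1 -0.2 -0.4]
-91.4 -91.37 -0.36 [-0.3  0.3 -0.2]
-90.8 -90.72 -0.2 [-0.5  0.1 -0.1]
-90.2 -90.18 -0.26 [-0.3  0.2 -0.3]
-89.6 -89.56 0.14 [ 0.  -0.1 -0.2]
-89.0 -88.97 -0.15 [-0.5  0.1  0.3]
-88.4 -88.55 1.08 [-0.3 -1.2 -0.5]
-87.8 -88.48 4.31 [-0.1 -4.4 -1.3]
41.0833
```

Run:
```python
from h import *
F0=np.load('F2.npy');n=np.array([-np.sin(PHI),np.cos(PHI)])
for i in range(2): F=force(5)-F0; p=np.array(bot.current_ee_pos()); print(-F[:2]@n,(p[:2]-V0)@n*1e3)
bot.line_to(vw(-38,-115,.053),max_speed=.05); bot.line_to(vw(-38,-125,.17),max_speed=.15);bot.hold(.1)
S=cam('side'); W=cam('wrist'); 
for nm,I,f in(('w7',W,0),('s7',S,0)):
    O=np.load(nm+'.npy',allow_pickle=True).item()['pixels'] 
    D=cv2.absdiff(O,I['pixels']); print(nm,D.max(), (D.max(2)>25).sum())
cv2.imwrite('pics/w8.png',W['pixels'])
bot.line_to(vw(-60,-160,.28),max_speed=.2); bot.goto((.40,-.30,.33),rot(PHI)); 
S=cam('side');T=cam('top');cv2.imwrite('pics/s8.png',S['pixels']);cv2.imwrite('pics/t8.png',T['pixels']);W=cam('wrist');cv2.imwrite('pics/w9.png',W['pixels'])
a=cv2.resize(S['pixels'][190:300,260:425],None,fx=4.8,fy=4.8,interpolation=cv2.INTER_CUBIC);cv2.imwrite('pics/s8c.png',a)
print(bot.current_clock(),bot.current_contact_force())
```

```text
4.785746468096202 -88.48145477379418
5.082135308897137 -88.45028615602395
w7 172 28819
s7 124 1858
44.8583 [-0.34230719 -0.19232814  0.52748388]
```

View pics/s8c.png

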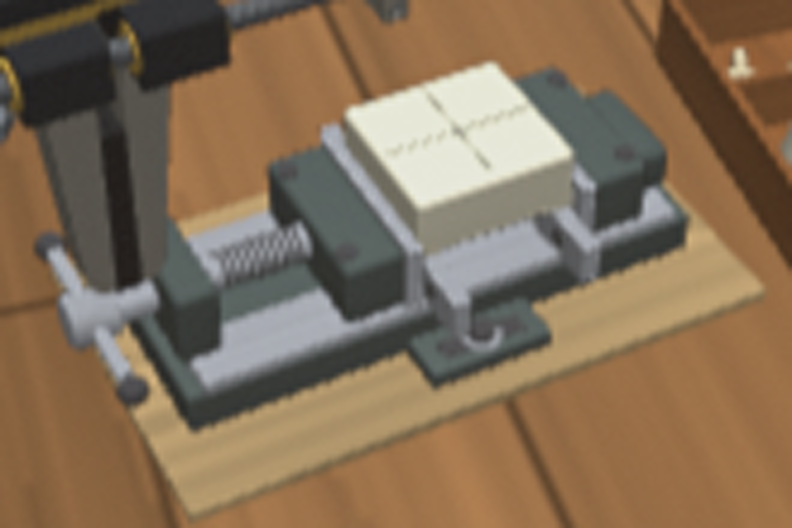

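View pics/t8.png

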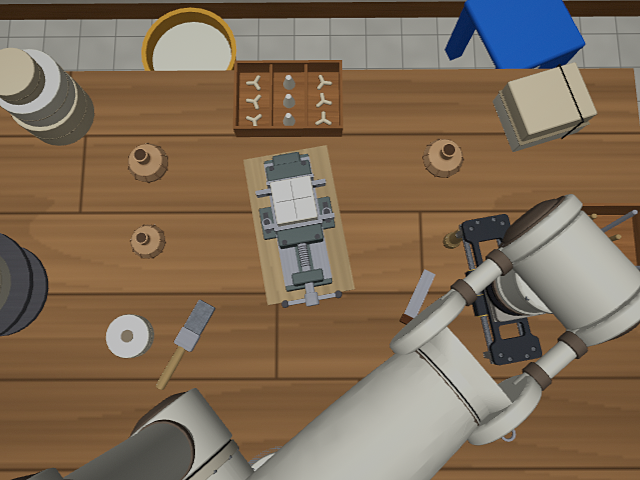

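View pics/w8.png

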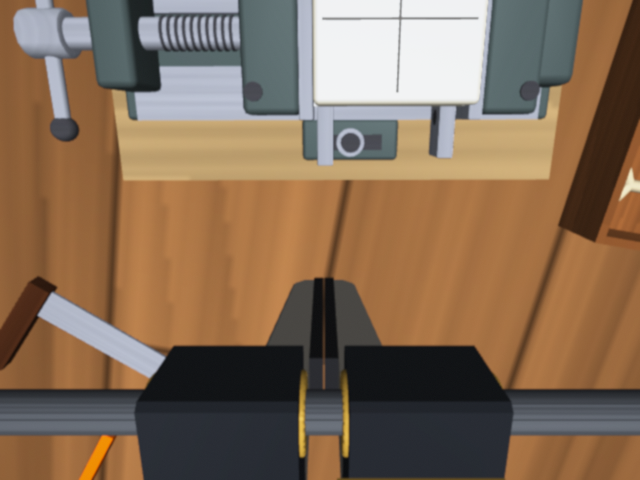

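Run:
```python
from h import *
bot.job_done(); print(bot.current_clock())
```

```text
the job is handed in; nothing more can be done
the job is handed in; nothing more can be done
```

The job is done and handed in at about 45 s on the robot clock, well inside the 72 s limit.

- **Pressing:** I pressed with the tamper at vise x −32 mm. The block slid down about 5 mm at 7–8 N, then the sliding-jaw side rocked down about 2.5 mm at 12–14.5 N. The push then climbed steeply, and I stopped at 26 N (about 28 N with the 10 N sideways force counted in). I saw no chips.
- **Tamper:** I set it back upright where it had stood. It touched down with about 8 N, and the images confirmed it was standing.
- **Nudge:** I pushed the right end of the sliding-jaw parallel with the closed fingertips. The force was 4.3 N at first and settled at 4.8–5.1 N, which is the top of your 3–5 N range. The fingertip moved less than 0.15 mm while it pressed, and in the wrist images the bar's end kept its place relative to the board.
- **Final state:** In the last top view both parallels are still under the block and the pots have not moved. The arm hid most of the square there, but it never went near it.

**Less certain checks:** The side-view corners suggest the block levelled by only about 0.027 rad, while the press travel suggests about 0.04 rad. I put that down to pixel accuracy. I did not nudge the fixed-jaw parallel. An automatic before/after image comparison was no use, because the arm had not come back to exactly the same pose, so I compared the pictures by eye.

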